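# Put the pH electrode away in its storage vial

### The arm

A 7-joint arm with a two-finger parallel gripper is mounted at the origin on a cart in front of the work surface, level with it; the furniture and walls round the work are solid. World frame = base frame: x ahead of the robot, y to its left, z up, the work surface at z = 0. Lengths are in m, angles in rad, forces in N, time in s.
With the tool pointing down it reaches from about 0.4 to 0.75 m from the base axis. Payload 19.5 kg.
Tool frame: the origin (TCP) lies midway between the tips of the shut fingers; the grasp point (between the pads) lies 19 mm behind it; z points along the fingers, y is the direction in which the jaws open and shut (so a half turn about z gives the same grasp; the last joint's range is limited). The gripper opens to 85 mm and grips with 20 to 120 N. Pads are 22 mm wide; open, the fingers measure 114 mm over their backs; the gripper's body (76 mm by 85 mm) begins 54 mm behind the grasp point. The pads swing forward as they close: fully open they stand 13 mm farther back than shut.
Start: joints at [-1.335, 0.707, -0.028, 1.485, 0.022, 0.951, -0.075], TCP at [0.158, 0.553, 0.202] pointing down, gripper open.
Joint ranges: [-2.71, 2.71], [-0.32, 2.16], [-1.57, 1.52], [0, 2.45], [-1.46, 4.6], [0, 2.02], [-2.83, 2.83]. Speed limits (rad/s): [1.89, 1.89, 2.57, 2.57, 3.01, 3.01, 3.01].

### API

Orientations are given as a unit quaternion [w, x, y, z].
In Python, from workcell import r gives the robot as it stands.
- The arm moves only by the tool move_arm, never from a script. Its argument "targets" is a list of rows, each an object of numbers: "tx", "ty", "tz": the shift along the tool's x, y, z in m; "spin": the turn about the tool's z in degrees. A call has 1 to 20 rows; each row is the pose to reach, as a shift and turn from the pose commanded when the call began, along the tool's axes at that moment; what a row does not reach only later rows make up. A row lasts 1/10 s, in which the tool goes at most 50 mm and 8.59 degrees, less where a joint would pass 70% of its speed; a pose out of reach is approached as far as the arm can. A call with a gripper value outside its range is refused whole. "gripper" is the finger opening in m, from 0 to 0.0854, set as the call begins (left out, the last holds). The fingers move at their own pace and stop on an object; "force" is the grip in N (left out, the last holds). Time passes only in rows, so rows that repeat a pose let the fingers close. It gives the time, the measured TCP pose, the force and the opening at its end, in the units of the state.
- r.read_state(): the state, without advancing time (a new reading comes with each control period).
- r.grab_frame(name): name is "side" or "top" or "wrist"; returns the picture (480x640x3 uint8, red, green, blue); there is no depth.
- r.camera_params(name): a dict with "fx", "fy", "cx", "cy" (pixels), "xyz" and "rotation" of the camera in the world; the wrist camera has in their place "T_tool_cam" (4x4, takes a point from camera to tool coordinates, whose origin is the TCP and whose axes are the flange's). Camera axes: x right, y up, looking along -z (the intrinsics and any distortion apply to the point x, -y, -z); pixel columns grow to the right and rows downward; lengths in m; the calibration is good to about 2 mm. A picture is of the moment at which its call begins: read the wrist's pose just before it. camera_params takes no time and is no camera call.
- r.close_job(): hands the job in, once; it reports no verdict.
The state is a dict: "t": time; "joint_positions": joint angles; "dq": joint speeds; "joint_torque": joint torques, N m; "ee_pos": TCP position; "eef_rot": TCP orientation; "wrist_force": force on the tool from outside, world axes, zero at the start; "torque": the same for the moment, N m; "finger_gap": opening from 0.0 (shut) to 1.0 (fully open).
Only numpy, scipy, OpenCV 4.12 (cv2) and the standard library are available. Lean on these libraries where they do the work, as an engineer would, in place of code of your own. Each camera call takes 0.05 s, during which the arm holds its last target. There are 200 camera calls.

### The job

The pH measurement is finished; put the electrode away. First stand the storage vial (clear tube with orange collar) fully down in the well of the white holder, so that it cannot topple, and let go of it. Then lift the blue-headed electrode out of its stand, keep it upright and lower it gently, without letting it drop, into the vial's narrow mouth until its grey collar sits flush on the rim; leave the sample beaker standing.

Things in the scene. Friction and masses are not known exactly. Their poses are not given: they have to be found in the camera images.
- storage_vial: Electrode storage vial, loose, upright on the worktop: clear plastic tube 31 mm in diameter with a flat bottom and a ribbed orange screw collar (33 mm in diameter, the top 22 mm, a good place to grip); 118 mm high in all, 70 g. Origin: centre of its underside; z up along the tube.
- vial_mouth (a point): Centre of the vial's mouth, in the plane of its rim, 118 mm above its underside. The mouth is a round hole 15 mm in diameter through the orange collar (22 mm long), countersunk at 45 degrees to 21 mm at the rim; below it the tube is 27 mm wide inside and its floor is 113 mm below the rim.
- vial_holder: Weighted white round holder, fixed to the worktop, 78 mm in diameter, 46 mm high, with one round well in its middle. Origin: centre of its underside; z up.
- holder_well (a point): Centre of the well's mouth, at the holder's top, 46 mm above its underside. The well is 35.5 mm in diameter (countersunk to 43.5 mm at the top) and 38 mm deep; a vial seated in it stands with its underside 8 mm above the worktop.
- electrode_stand: Electrode stand, fixed: white base plate 80 x 136 x 8 mm, a steel post 160 mm high at its +y end (50 mm from the middle), a grey boss with a black clamp screw on the post and a grey arm from it along -y that ends in an eye. Origin: centre of the base plate's underside; z up.
- stand_eye (a point): Centre of the arm's eye, on its upper face, 142 mm above the worktop, at (0, -22) mm in the stand's frame. The eye is a ring 34 mm outside, 16 mm inside, 10 mm thick; the electrode hangs in it by its collar.
- electrode: pH electrode, lead unplugged, loose, hanging upright in the stand's eye, tip in the sample beaker. Origin: the tip; z up along it. From the tip up: glass shaft 12 mm in diameter, 106 mm long, rounded end; grey sealing collar 26 mm in diameter, 8 mm thick; blue head 18 mm in diameter, 40 mm long; steel plug 12 mm in diameter, 12 mm long. 166 mm in all, 60 g.
- electrode_collar (a point): Centre of the underside of the electrode's grey collar, 106 mm above its tip; this face comes to rest on the vial's rim.
- electrode_head (a point): A good point to grip: on the electrode's axis in the blue head, 138 mm above its tip (24 mm above the top of the collar).
- sample_beaker: Glass sample beaker, 70 x 76 mm, 90 mm high, loose on the stand's base plate below the eye. Origin: centre of its underside; z up.
Things that resemble listed ones, but are neither listed nor needed, are in the scene too. Leave any red look-alike of the electrode alone.

How it is judged:
On the way, in this order (a step that is already met when the one before it is completed fails the run):
1. the vial stands fully down in the holder's well, let go, while the electrode is still out of it (horizontal distance between storage_vial and holder_well below 0.005 m and height (world z) of storage_vial below 0.011 m and angle between storage_vial's own z axis and vertical below 0.15 rad and contact force between the fingers and storage_vial below 0.1 N and (horizontal distance between electrode and vial_mouth above 0.02 m or z of electrode in the frame of vial_mouth above 0 m)), for 0.2 s.
2. the electrode's collar sits on the rim of the vial standing in the holder (distance between electrode_collar and vial_mouth below 0.005 m and horizontal distance between storage_vial and holder_well below 0.005 m), for 0.1 s.
At the end, for the whole second after the job is handed in: Vial in the well (within 5 mm of its axis, underside under 11 mm high, lean under 0.15 rad); electrode in it, collar within 4 mm of the mouth's centre and under 2.5 mm above the rim, axes within 0.08 rad; both at rest; sample beaker upright (0.2 rad) (horizontal distance between storage_vial and holder_well below 0.005 m and height (world z) of storage_vial below 0.011 m and angle between storage_vial's own z axis and vertical below 0.15 rad and distance between electrode_collar and vial_mouth below 0.004 m and z of electrode_collar in the frame of vial_mouth below 0.0025 m and angle between the z axis of electrode and the z axis of storage_vial, either way round below 0.08 rad and linear speed of each of electrode, storage_vial below 0.02 m/s and angle between sample_beaker's own z axis and vertical below 0.2 rad); the robot touches nothing.
It fails at once if the electrode drops into the vial: its tip is below the rim inside the mouth and it moves faster than 0.4 m/s (horizontal distance between electrode and vial_mouth below 0.012 m and z of electrode in the frame of vial_mouth below 0 m and linear speed of electrode above 0.4 m/s).
It fails at once if the electrode leans more than 0.7 rad (angle between electrode's own z axis and vertical above 0.7 rad).
It fails at once if the sample beaker tips (leans more than 0.5 rad) (angle between sample_beaker's own z axis and vertical above 0.5 rad).
It also fails if it takes over 58 s, if anything falls off the work surface, if the arm or the gripper's body presses on something with over 40 N, if the wrist force passes 120 N, or if a joint passes its speed limit or range.

## Working session

There is one attempt and no reset: what is moved stays moved. The work goes in short steps, Python scripts to look and compute and a tool call to move; the robot and the scene stay as the last step left them, time stands still between calls to the robot, and variables do not carry over. Pictures are saved under pics/ and viewed, about 8 in all and at most 12, crops included, and the job is handed in when it is done.

Besides the shell and the picture viewer there is one more tool, called after "Call:" as name([rows], argument=value, ...), one row to a line, values as JSON. move_arm: Moves the arm, as the interface text tells. Its arguments: {"type":"object","properties":{"targets":{"type":"array","items":{"type":"object","properties":{"tx":{"type":"number"},"ty":{"type":"number"},"tz":{"type":"number"},"spin":{"type":"number"}}}},"gripper":{"type":"number"},"force":{"type":"number"}},"required":["targets"]}

```bash
mkdir -p pics; ls; python3 - <<'E'
from workcell import r
import cv2
s=r.read_state();print(s)
for n in("side","top"):
    cv2.imwrite(f"pics/{n}0.png",r.grab_frame(n)[:,:,::-1]);print(n,r.camera_params(n))
print(r.camera_params("wrist"))
E
```

```text
pics
{'t': 0.0, 'joint_positions': array([-1.33472077,  0.70706739, -0.02759114,  1.48500779,  0.02202555,
        0.95086009, -0.07548397]), 'dq': array([-3.95066906e-05,  1.74122188e-03,  7.65802494e-04,  1.27280029e-03,
       -1.26763607e-03,  5.23473161e-04, -8.49526890e-05]), 'joint_torque': array([-4.16200592e-04, -8.83224678e+01,  1.23465098e+00, -2.36147654e+01,
        1.69107254e-02,  6.85722058e-03, -1.02825737e-05]), 'ee_pos': array([0.15761747, 0.55267937, 0.20154609]), 'eef_rot': array([-3.74030644e-05,  1.38435990e-01,  9.90371247e-01, -5.18519608e-04]), 'wrist_force': array([ 0.57150031,  0.28634427, -1.06478811]), 'torque': array([ 0.04030846,  0.02139989, -0.04214046]), 'finger_gap': 0.9971609552146491}
side {'fx': 455.3217787127217, 'fy': 455.3217787127217, 'cx': 314.54240833649527, 'cy': 239.43108994980554, 'xyz': array([ 0.12618553, -0.78136488,  0.68403437]), 'rotation': array([ 0.87413257,  0.44168229, -0.0958923 , -0.17780231])}
top {'fx': 458.2248475880102, 'fy': 458.2248475880102, 'cx': 318.9595692962687, 'cy': 232.88725568644136, 'xyz': array([ 0.38283742, -0.03351321,  1.24202399]), 'rotation': array([ 0.70881093,  0.01200036, -0.02745859, -0.70476172])}
{'fx': 363.48100491799045, 'fy': 363.48100491799045, 'cx': 312.6208800719993, 'cy': 236.44791391680366, 'T_tool_cam': array([[-7.08090059e-04,  9.58608585e-01,  2.84726322e-01,
         7.24894304e-02],
       [ 9.99999703e-01,  5.91844008e-04,  4.94310117e-04,
         2.34207853e-04],
       [ 3.05336354e-04,  2.84726588e-01, -9.58608719e-01,
        -1.71830967e-01],
       [ 0.00000000e+00,  0.00000000e+00,  0.00000000e+00,
         1.00000000e+00]])}
```

View pics/side0.png

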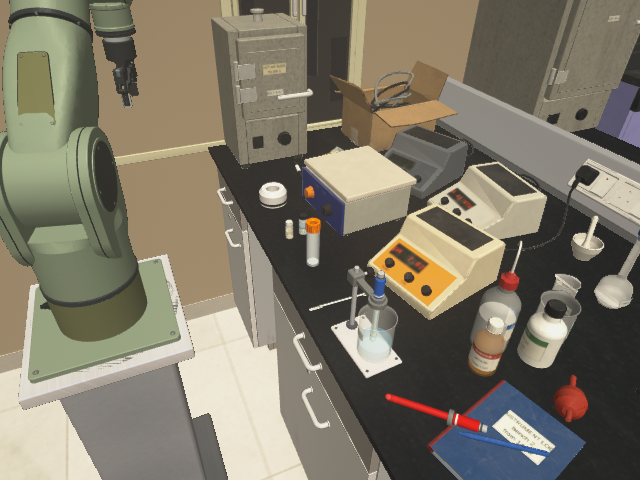

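View pics/top0.png

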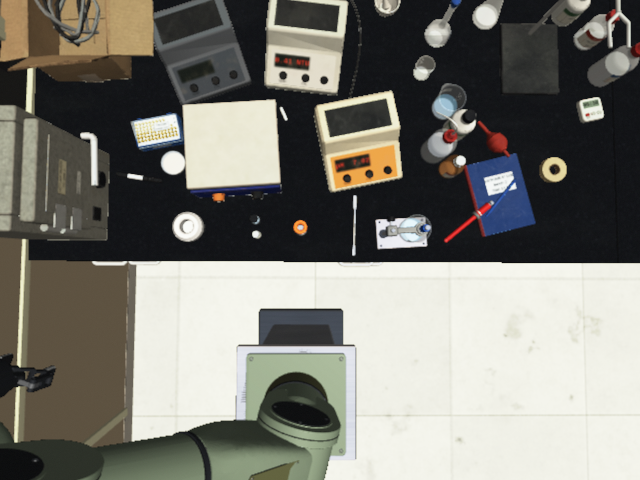

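The side view shows the vial at (313,242), a white round holder at (272,193), and the stand with the blue electrode at (379,285). The red look-alike lies at (435,412). In the top view the vial is at (300,227), the holder candidates are the ring at (188,226) and the flat disc at (173,162), and the stand is at (403,232). The ring fits, because it has a well and is tall. I'll confirm it in a crop and measure.

```bash
cat > h.py <<'E'
from workcell import r
import numpy as np, cv2
from scipy.spatial.transform import Rotation as R
def rot(q): return R.from_quat(np.roll(q,-1)).as_matrix()
def cam(n,s=None):
    p=r.camera_params(n)
    if n!="wrist": return p,rot(p["rotation"]),p["xyz"]
    s=s or r.read_state(); T=p["T_tool_cam"]; A=rot(s["eef_rot"])
    return p,A@T[:3,:3],A@T[:3,3]+s["ee_pos"]
def ray(c,u,v):
    p,A,o=c; d=A@np.array([(u-p["cx"])/p["fx"],-(v-p["cy"])/p["fy"],-1]); return o,d
def at(c,u,v,z):
    o,d=ray(c,u,v); return o+d*(z-o[2])/d[2]
def pix(c,X):
    p,A,o=c; x=A.T@(np.asarray(X)-o); return np.array([p["cx"]+p["fx"]*x[0]/-x[2],p["cy"]-p["fy"]*x[1]/-x[2]])
def tool(X,s=None):
    s=s or r.read_state(); return rot(s["eef_rot"]).T@(np.asarray(X)-s["ee_pos"])
E
python3 - <<'E'
from h import *
t=cv2.imread("pics/top0.png");s=cv2.imread("pics/side0.png")
a=cv2.resize(t[195:265,150:450],None,fx=2.66,fy=2.66,interpolation=2)
b=cv2.resize(s[170:390,240:420],None,fx=1.88,fy=1.88,interpolation=2)
im=np.zeros((600,800,3),np.uint8);im[:a.shape[0],:a.shape[1]]=a[:,:800];im[187:187+b.shape[0],:b.shape[1]]=b
c=cv2.resize(s[290:390,320:420],None,fx=4.1,fy=4.1,interpolation=2);im[188:598,385:795]=c
im[188:598,385:795]=cv2.resize(s[260:390,330:410],(252,410),interpolation=2).copy() if 0 else c
cv2.imwrite("pics/c1.png",im)
hs=cv2.cvtColor(t,cv2.COLOR_BGR2HSV)
def blob(m,x0,y0,x1,y1):
    q=np.zeros_like(m);q[y0:y1,x0:x1]=m[y0:y1,x0:x1];ys,xs=np.nonzero(q);return xs.mean(),ys.mean(),xs.min(),xs.max(),ys.min(),ys.max(),len(xs)
C=cam("top")
o=blob(cv2.inRange(hs,(5,150,120),(20,255,255)),285,215,315,240);print(o,at(C,(o[2]+o[3])/2,(o[4]+o[5])/2,.118))
w=blob(cv2.inRange(hs,(0,0,150),(180,60,255)),165,205,212,247);print(w,at(C,(w[2]+w[3])/2,(w[4]+w[5])/2,.046))
e=blob(cv2.inRange(hs,(100,130,60),(125,255,255)),405,215,440,245);print(e,at(C,e[0],e[1],.17))
S=cam("side")
hs=cv2.cvtColor(s,cv2.COLOR_BGR2HSV)
o=blob(cv2.inRange(hs,(5,150,120),(20,255,255)),303,215,323,240);print(o)
e=blob(cv2.inRange(hs,(100,130,60),(125,255,255)),370,265,390,305);print(e,at(S,e[0],e[1],.17))
E
```

```text
Traceback (most recent call last):
ValueError: could not broadcast input array from shape (414,338,3) into shape (413,338,3)
```

```bash
python3 - <<'E'
from h import *
t=cv2.imread("pics/top0.png");s=cv2.imread("pics/side0.png")
im=np.zeros((600,800,3),np.uint8)
im[:186]=cv2.resize(t[195:265,150:450],(800,186),interpolation=2)
im[188:598,:335]=cv2.resize(s[170:390,240:420],(335,410),interpolation=2)
im[188:598,385:795]=cv2.resize(s[260:390,320:450],(410,410),interpolation=2)
cv2.imwrite("pics/c1.png",im)
hs=cv2.cvtColor(t,cv2.COLOR_BGR2HSV)
def blob(m,x0,y0,x1,y1):
    q=np.zeros_like(m);q[y0:y1,x0:x1]=m[y0:y1,x0:x1];ys,xs=np.nonzero(q);return np.round([xs.mean(),ys.mean(),xs.min(),xs.max(),ys.min(),ys.max(),len(xs)],1)
C=cam("top")
o=blob(cv2.inRange(hs,(5,150,120),(20,255,255)),285,215,315,240);print(o,at(C,(o[2]+o[3])/2,(o[4]+o[5])/2,.118))
w=blob(cv2.inRange(hs,(0,0,150),(180,60,255)),165,205,212,247);print(w,at(C,(w[2]+w[3])/2,(w[4]+w[5])/2,.046))
e=blob(cv2.inRange(hs,(100,130,60),(125,255,255)),405,215,440,245);print(e,at(C,e[0],e[1],.17))
S=cam("side")
hs=cv2.cvtColor(s,cv2.COLOR_BGR2HSV)
o=blob(cv2.inRange(hs,(5,150,120),(20,255,255)),303,215,323,240);print(o,at(S,o[0],o[1],.11))
e=blob(cv2.inRange(hs,(100,130,60),(125,255,255)),370,265,390,305);print(e,at(S,e[0],e[1],.17))
E
```

```text
[299.8 226.3 293.  307.  220.  233.  125. ] [ 0.46113924 -0.01126293  0.118     ]
[187.5 226.1 173.  202.  212.  240.  653. ] [0.46551346 0.28253181 0.046     ]
[423. 228. 420. 427. 224. 231.  33.] [ 0.45590031 -0.30202036  0.17      ]
[312.9 225.  306.  320.  217.  233.  211. ] [ 0.45945667 -0.01369307  0.11      ]
[379.4 286.7 375.  385.  277.  298.  153. ] [ 0.45587089 -0.30445416  0.17      ]
```

View pics/c1.png

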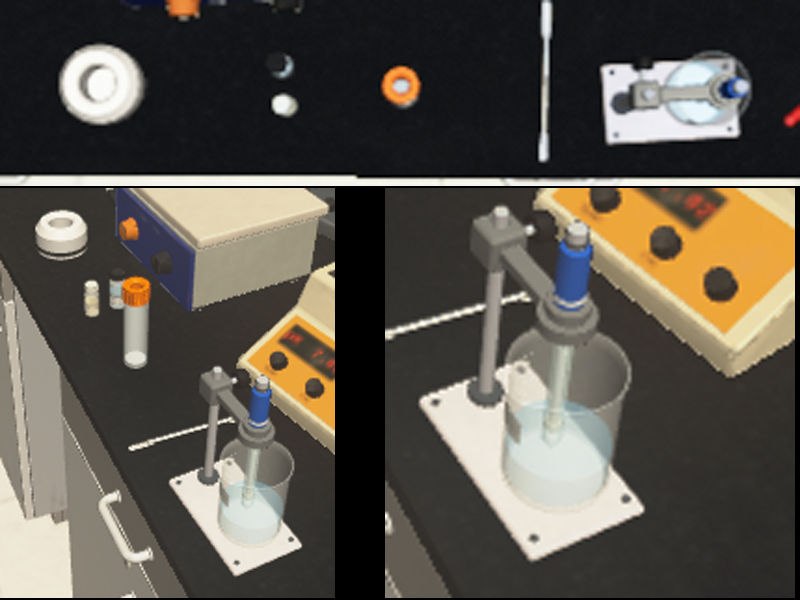

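The crop confirms the items: the ring with the well is the holder, the orange-collared tube is the vial, and the blue-headed electrode hangs in the stand's eye. I'm moving towards the holder for a closer wrist view.

Call:
move_arm([
  {"tx": -0.035,"ty": -0.03,"tz": -0.03},
  {"tx": -0.07,"ty": -0.06,"tz": -0.04},
  {"tx": -0.105,"ty": -0.09,"tz": -0.05},
  {"tx": -0.14,"ty": -0.12,"tz": -0.05},
  {"tx": -0.17,"ty": -0.15,"tz": -0.05},
  {"tx": -0.21,"ty": -0.17,"tz": -0.05,"spin": -4},
  {"tx": -0.25,"ty": -0.19,"tz": -0.05,"spin": -8},
  {"tx": -0.29,"ty": -0.21,"tz": -0.05,"spin": -12},
  {"tx": -0.338,"ty": -0.229,"tz": -0.05,"spin": -16},
  {"tx": -0.338,"ty": -0.229,"tz": -0.05,"spin": -16},
  {"tx": -0.338,"ty": -0.229,"tz": -0.05,"spin": -16},
  {"tx": -0.338,"ty": -0.229,"tz": -0.05,"spin": -16},
  {"tx": -0.338,"ty": -0.229,"tz": -0.05,"spin": -16},
])

```text
validation failed for argument at $.ta...
```

```bash
python3 - <<'E'
from h import *
s=r.read_state();C=cam("wrist",s);f=r.grab_frame("wrist")[:,:,::-1].copy();cv2.imwrite("pics/w1.png",f)
print(s["t"],s["ee_pos"],s["eef_rot"],s["joint_positions"])
for X in [(.466,.2825,.046),(.46,-.012,.118)]: print(pix(C,X))
E
```

```text
0.1 [0.15765566 0.55269413 0.20160727] [-8.95271318e-06  1.38447359e-01  9.90369680e-01 -4.74701939e-04] [-1.33469858  0.70698731 -0.02757526  1.48494399  0.02207152  0.9509125
 -0.07549824]
[168.20173643 510.1459141 ]
[-112.60778638  628.57501791]
```

View pics/w1.png

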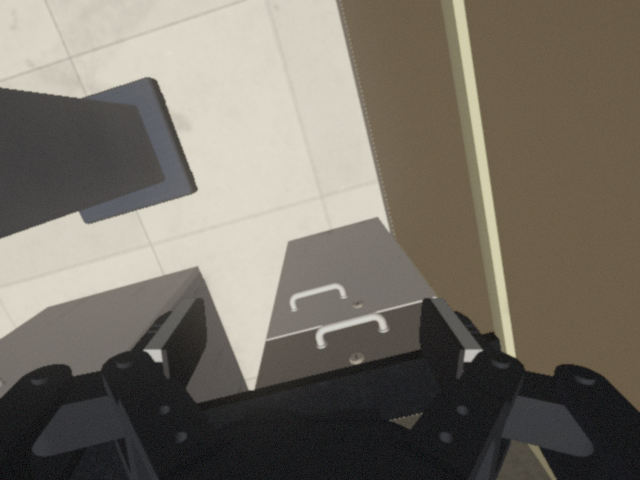

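The call was refused and nothing moved. The picture shows only the floor and the fingers in the lower half. I'll retry with every field filled in.

Call:
move_arm([
  {"tx": -0.035,"ty": -0.03,"tz": -0.03,"spin": 0},
  {"tx": -0.07,"ty": -0.06,"tz": -0.04,"spin": 0},
  {"tx": -0.105,"ty": -0.09,"tz": -0.05,"spin": 0},
  {"tx": -0.14,"ty": -0.12,"tz": -0.05,"spin": 0},
  {"tx": -0.17,"ty": -0.15,"tz": -0.05,"spin": 0},
  {"tx": -0.21,"ty": -0.17,"tz": -0.05,"spin": -4},
  {"tx": -0.25,"ty": -0.19,"tz": -0.05,"spin": -8},
  {"tx": -0.29,"ty": -0.21,"tz": -0.05,"spin": -12},
  {"tx": -0.338,"ty": -0.229,"tz": -0.05,"spin": -16},
  {"tx": -0.338,"ty": -0.229,"tz": -0.05,"spin": -16},
  {"tx": -0.338,"ty": -0.229,"tz": -0.05,"spin": -16},
  {"tx": -0.338,"ty": -0.229,"tz": -0.05,"spin": -16},
  {"tx": -0.338,"ty": -0.229,"tz": -0.05,"spin": -16},
], gripper=0.085, force=40)

```text
t: 1.45
ee_pos: [0.4191, 0.2409, 0.2521]
eef_rot: [-0.0, -0.002, 1.0, 0.0]
wrist_force: [-0.1, -0.2, 0.4]
finger_gap: 0.996
```

```bash
python3 - <<'E'
from h import *
s=r.read_state();C=cam("wrist",s);f=r.grab_frame("wrist")[:,:,::-1].copy();cv2.imwrite("pics/w2.png",f)
print(s["t"],s["ee_pos"],s["eef_rot"],s["joint_positions"])
for X in [(.466,.2825,.046),(.46,-.012,.118)]: print(pix(C,X))
E
```

```text
1.45 [0.41913879 0.24091056 0.25207161] [-8.28496035e-05 -1.53735560e-03  9.99998814e-01  3.72900349e-05] [-0.50433673  0.50880925 -0.14016497  1.72016047  0.08553449  0.91866318
  0.894939  ]
[350.57522453 242.78586192]
[ 29.8407419  259.86840899]
```

View pics/w2.png

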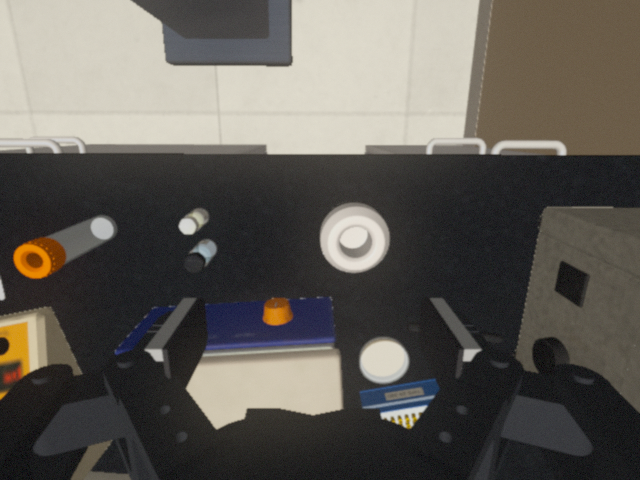

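The wrist view shows the holder at (355,238), the vial mouth at (38,259) and the flat disc at (384,360). I'll fit the rim circles.

```bash
cat >> h.py <<'E'
from scipy.optimize import minimize
def fitcircle(img,c,xyz0,rad,sign=0,win=.012):
    """find circle centre (x,y) at height z by radial gradient along its projection"""
    g=cv2.GaussianBlur(img if img.ndim==2 else cv2.cvtColor(img,cv2.COLOR_BGR2GRAY),(0,0),1).astype(np.float32)
    a=np.linspace(0,2*np.pi,120,endpoint=False); z=xyz0[2]
    def sc(x,y):
        P=[np.array([pix(c,(x+q*np.cos(t),y+q*np.sin(t),z)) for t in a],np.float32) for q in(rad-.0012,rad+.0012)]
        v=[cv2.remap(g,p[:,0],p[:,1],cv2.INTER_LINEAR)[:,0] for p in P]; d=v[1]-v[0]
        return np.mean(np.abs(d)) if sign==0 else np.mean(np.clip(sign*d,0,60))
    best=max((sc(xyz0[0]+i,xyz0[1]+j),i,j) for i in np.arange(-win,win+1e-6,.002) for j in np.arange(-win,win+1e-6,.002))
    best=max((sc(xyz0[0]+best[1]+i,xyz0[1]+best[2]+j),best[1]+i,best[2]+j) for i in np.arange(-.002,.0021,.0005) for j in np.arange(-.002,.0021,.0005))
    return np.round([xyz0[0]+best[1],xyz0[1]+best[2],best[0]],4)
E
python3 - <<'E'
from h import *
s=r.read_state();C=cam("wrist",s);f=cv2.imread("pics/w2.png");t=cv2.imread("pics/top0.png");T=cam("top")
for n,c,i in(("w",C,f),("t",T,t)):
    print(n,"outer",fitcircle(i,c,(.466,.285,.046),.039,-1),"sink",fitcircle(i,c,(.466,.285,.046),.02175,1),fitcircle(i,c,(.466,.285,.046),.02175))
    print(n,"vial",fitcircle(i[:,:,2],c,(.46,-.012,.118),.0165,-1), "mouth",fitcircle(i[:,:,2],c,(.46,-.012,.118),.0105))
print(tool((.46,-.012,.107),s))
E
```

```text
w outer [ 0.4625  0.286  52.7719] sink [ 0.462   0.285  18.0111] [ 0.4785  0.292  24.9713]
w vial [ 4.61000e-01 -1.15000e-02  5.99302e+01] mouth [ 4.57000e-01 -1.55000e-02  5.29331e+01]
t outer [ 0.4645  0.283  53.2886] sink [ 0.465  0.283 15.908] [ 0.479   0.2955 22.9998]
t vial [ 4.60000e-01 -1.20000e-02  5.96804e+01] mouth [ 4.68000e-01 -1.40000e-02  3.53424e+01]
[-0.03998422 -0.25296524  0.14506307]
```

Call:
move_arm([
  {"tx": -0.01,"ty": -0.05,"tz": 0,"spin": 0},
  {"tx": -0.02,"ty": -0.1,"tz": 0,"spin": 0},
  {"tx": -0.03,"ty": -0.15,"tz": 0,"spin": 0},
  {"tx": -0.04,"ty": -0.2,"tz": 0.01,"spin": 0},
  {"tx": -0.0405,"ty": -0.245,"tz": 0.02,"spin": 0},
  {"tx": -0.0405,"ty": -0.253,"tz": 0.05,"spin": 0},
  {"tx": -0.0405,"ty": -0.253,"tz": 0.05,"spin": 0},
  {"tx": -0.0405,"ty": -0.253,"tz": 0.05,"spin": 0},
  {"tx": -0.0405,"ty": -0.253,"tz": 0.05,"spin": 0},
])

```text
t: 2.4
ee_pos: [0.4612, -0.0114, 0.2031]
eef_rot: [0.001, -0.002, 1.0, 0.0]
wrist_force: [0.3, 0.1, -0.6]
finger_gap: 0.997
```

```bash
python3 - <<'E'
from h import *
s=r.read_state();C=cam("wrist",s);f=r.grab_frame("wrist")[:,:,::-1].copy();cv2.imwrite("pics/w3.png",f)
print(s["t"],s["ee_pos"],s["eef_rot"])
a=fitcircle(f[:,:,2],C,(.46,-.012,.118),.0165,-1,.008);print(a,fitcircle(f[:,:,2],C,(.46,-.012,.118),.0075,1,.008))
print(tool((a[0],a[1],.089)), pix(C,(a[0],a[1],.118)), fitcircle(f,C,(.456,-.303,.152),.017,-1))
E
```

```text
2.4 [ 0.46123276 -0.01135514  0.20309771] [ 6.71636149e-04 -1.89465509e-03  9.99997966e-01  1.66833054e-04]
[ 4.61500e-01 -1.15000e-02  5.96793e+01] [ 4.60500e-01 -1.05000e-02  5.99452e+01]
[-1.16256457e-04  2.45638597e-05  1.14052743e-01] [312.23505249 231.59919047] [ 0.47  -0.289  0.   ]
```

Call:
move_arm([
  {"tx": 0,"ty": 0,"tz": 0.03,"spin": 0},
  {"tx": 0,"ty": 0,"tz": 0.06,"spin": 0},
  {"tx": 0,"ty": 0,"tz": 0.085,"spin": 0},
  {"tx": 0,"ty": 0,"tz": 0.105,"spin": 0},
  {"tx": 0,"ty": 0,"tz": 0.114,"spin": 0},
  {"tx": 0,"ty": 0,"tz": 0.114,"spin": 0},
  {"tx": 0,"ty": 0,"tz": 0.114,"spin": 0},
])

```text
t: 3.15
ee_pos: [0.4612, -0.0126, 0.0889]
eef_rot: [0.001, -0.001, 1.0, -0.0]
wrist_force: [0.1, -0.3, -0.5]
finger_gap: 0.998
```

Call:
move_arm([
  {"tx": 0,"ty": 0,"tz": 0,"spin": 0},
  {"tx": 0,"ty": 0,"tz": 0,"spin": 0},
  {"tx": 0,"ty": 0,"tz": 0,"spin": 0},
  {"tx": 0,"ty": 0,"tz": 0,"spin": 0},
  {"tx": 0,"ty": 0,"tz": 0,"spin": 0},
  {"tx": 0,"ty": 0,"tz": 0,"spin": 0},
  {"tx": 0,"ty": 0,"tz": 0,"spin": 0},
  {"tx": 0,"ty": 0,"tz": 0,"spin": 0},
], gripper=0.022, force=40)

```text
t: 3.95
ee_pos: [0.4618, -0.0122, 0.089]
eef_rot: [0.001, -0.001, 1.0, 0.0]
wrist_force: [-0.7, 5.7, 22.8]
finger_gap: 0.26
```

The opening reads 22 mm instead of 33, and the wrist force is odd, so I'm looking.

```bash
python3 - <<'E'
from h import *
a=r.grab_frame("wrist")[:,:,::-1];b=r.grab_frame("side")[:,:,::-1]
im=np.zeros((400,800,3),np.uint8);im[:,:400]=cv2.resize(a[120:420,160:460],(400,400));im[:,400:]=cv2.resize(b[190:290,270:370],(400,400),interpolation=2)
cv2.imwrite("pics/g1.png",im);s=r.read_state();print(s["wrist_force"],s["torque"],s["finger_gap"],s["ee_pos"])
E
```

```text
[-0.22336285  4.79007901 24.07793522] [1.26747594 0.11594401 0.01550374] 0.2609650509967097 [ 0.46179113 -0.0122459   0.08897393]
```

View pics/g1.png

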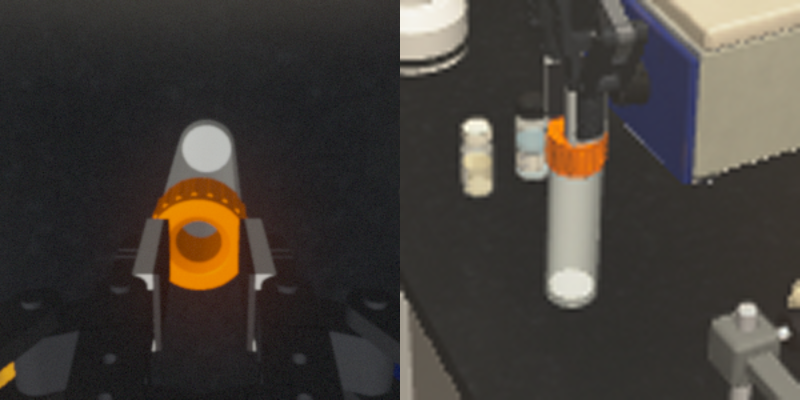

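The grip is good: the collar sits between the pads, and the upward force comes from the pads swinging forward as they close. I'll lift and carry the vial to above the holder.

Call:
move_arm([
  {"tx": 0,"ty": 0,"tz": -0.01,"spin": 0},
  {"tx": 0,"ty": 0,"tz": -0.03,"spin": 0},
  {"tx": 0,"ty": 0,"tz": -0.06,"spin": 0},
  {"tx": 0,"ty": 0,"tz": -0.09,"spin": 0},
  {"tx": 0,"ty": 0.03,"tz": -0.1,"spin": 0},
  {"tx": -0.001,"ty": 0.07,"tz": -0.1,"spin": 0},
  {"tx": -0.001,"ty": 0.11,"tz": -0.1,"spin": 0},
  {"tx": -0.002,"ty": 0.15,"tz": -0.1,"spin": 0},
  {"tx": -0.003,"ty": 0.19,"tz": -0.1,"spin": 0},
  {"tx": -0.003,"ty": 0.23,"tz": -0.1,"spin": 0},
  {"tx": -0.003,"ty": 0.265,"tz": -0.1,"spin": 0},
  {"tx": -0.003,"ty": 0.285,"tz": -0.09,"spin": 0},
  {"tx": -0.003,"ty": 0.2965,"tz": -0.075,"spin": 0},
  {"tx": -0.003,"ty": 0.2965,"tz": -0.075,"spin": 0},
  {"tx": -0.003,"ty": 0.2965,"tz": -0.075,"spin": 0},
  {"tx": -0.003,"ty": 0.2965,"tz": -0.075,"spin": 0},
  {"tx": -0.003,"ty": 0.2965,"tz": -0.075,"spin": 0},
])

```text
t: 5.75
ee_pos: [0.4638, 0.2827, 0.1635]
eef_rot: [0.0, -0.0, 1.0, -0.0]
wrist_force: [-0.4, -0.1, 0.2]
finger_gap: 0.262
```

```bash
python3 - <<'E'
from h import *
s=r.read_state();C=cam("wrist",s);f=r.grab_frame("wrist")[:,:,::-1].copy();cv2.imwrite("pics/w4.png",f)
b=r.grab_frame("side")[:,:,::-1].copy();S=cam("side")
print(s["t"],s["ee_pos"],s["eef_rot"],s["wrist_force"],s["finger_gap"])
print("holder",fitcircle(f,C,(.4635,.2845,.046),.039,-1,.008),"collar",fitcircle(f[:,:,2],C,(s["ee_pos"][0],s["ee_pos"][1],.193),.0105,0,.006),fitcircle(f[:,:,2],C,(s["ee_pos"][0],s["ee_pos"][1],.193),.0075,1,.006))
print("side",fitcircle(b,S,(.4635,.2845,.046),.039,-1,.008))
u,v=pix(S,(.4635,.2845,.09)).astype(int);u2,v2=pix(C,(.4635,.2845,.046)).astype(int)
im=np.zeros((400,800,3),np.uint8);im[:,:400]=cv2.resize(f[v2-150:v2+150,u2-150:u2+150],(400,400));im[:,400:]=cv2.resize(b[v-50:v+50,u-50:u+50],(400,400),interpolation=2)
cv2.imwrite("pics/h1.png",im);print(u,v,u2,v2)
E
```

```text
5.75 [0.46378204 0.2826995  0.16351495] [ 2.91760244e-04 -7.16052317e-05  9.99999955e-01 -6.11264217e-06] [-0.40053693 -0.05811788  0.22130365] 0.261859509857751
holder [ 0.463   0.288  50.1935] collar [ 0.4718  0.2762 17.1257] [ 0.4618  0.2752 12.0728]
side [ 0.461   0.2745 25.4133]
271 173 314 220
```

View pics/h1.png

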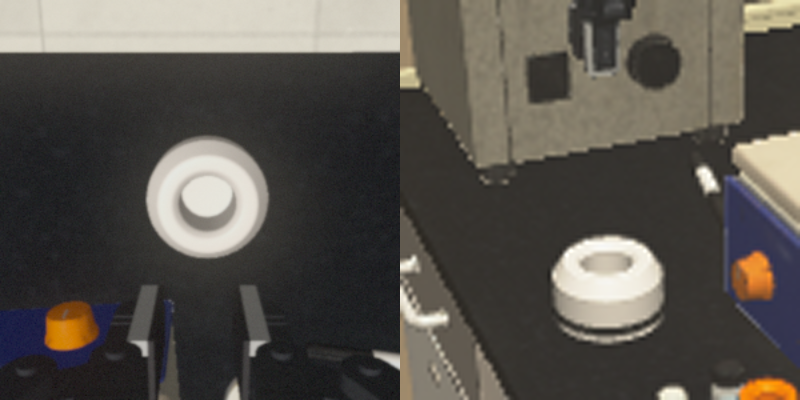

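The vial was not lifted. The fingers had reached the commanded 22 mm, and the vial still stands at its old place (orange at the bottom of the side crop). I'll go back, relocate it, and grip lower with the gripper commanded fully shut.

Call:
move_arm([
  {"tx": 0,"ty": -0.04,"tz": -0.03,"spin": 0},
  {"tx": 0,"ty": -0.08,"tz": -0.04,"spin": 0},
  {"tx": 0,"ty": -0.12,"tz": -0.04,"spin": 0},
  {"tx": 0.001,"ty": -0.16,"tz": -0.04,"spin": 0},
  {"tx": 0.001,"ty": -0.2,"tz": -0.04,"spin": 0},
  {"tx": 0.002,"ty": -0.24,"tz": -0.04,"spin": 0},
  {"tx": 0.002,"ty": -0.28,"tz": -0.04,"spin": 0},
  {"tx": 0.002,"ty": -0.295,"tz": -0.04,"spin": 0},
  {"tx": 0.002,"ty": -0.295,"tz": -0.04,"spin": 0},
  {"tx": 0.002,"ty": -0.295,"tz": -0.04,"spin": 0},
  {"tx": 0.002,"ty": -0.295,"tz": -0.04,"spin": 0},
], gripper=0.085)

```text
t: 6.95
ee_pos: [0.4618, -0.0103, 0.2031]
eef_rot: [0.0, -0.001, 1.0, 0.0]
wrist_force: [0.3, -0.8, 0.5]
finger_gap: 0.991
```

```bash
python3 - <<'E'
from h import *
s=r.read_state();C=cam("wrist",s);f=r.grab_frame("wrist")[:,:,::-1].copy();cv2.imwrite("pics/w5.png",f)
print(s["t"],s["ee_pos"],s["eef_rot"],s["finger_gap"])
a=fitcircle(f[:,:,2],C,(.46,-.012,.118),.0165,-1,.01);print(a,fitcircle(f[:,:,2],C,(.46,-.012,.118),.0075,1,.01))
print(tool((a[0],a[1],.082)), pix(C,(a[0],a[1],.118)))
E
```

```text
6.95 [ 0.46184235 -0.01029547  0.20309224] [ 9.13416636e-05 -1.44432584e-03  9.99998939e-01  1.68083535e-04] 0.9906994486165638
[ 4.61500e-01 -1.05000e-02  5.98009e+01] [ 4.60500e-01 -1.05000e-02  5.99782e+01]
[ 0.00034102 -0.00018967  0.12106413] [312.15494846 230.93161821]
```

Call:
move_arm([
  {"tx": 0,"ty": 0,"tz": 0.03,"spin": 0},
  {"tx": 0,"ty": 0,"tz": 0.06,"spin": 0},
  {"tx": 0,"ty": 0,"tz": 0.09,"spin": 0},
  {"tx": 0,"ty": 0,"tz": 0.11,"spin": 0},
  {"tx": 0,"ty": 0,"tz": 0.12,"spin": 0},
  {"tx": 0,"ty": 0,"tz": 0.12,"spin": 0},
  {"tx": 0,"ty": 0,"tz": 0.12,"spin": 0},
])

```text
t: 7.7
ee_pos: [0.4621, -0.0112, 0.0837]
eef_rot: [0.0, -0.001, 1.0, -0.0]
wrist_force: [-0.5, 0.8, 0.6]
finger_gap: 0.995
```

Call:
move_arm([
  {"tx": 0,"ty": 0,"tz": 0,"spin": 0},
  {"tx": 0,"ty": 0,"tz": 0,"spin": 0},
  {"tx": 0,"ty": 0,"tz": 0,"spin": 0},
  {"tx": 0,"ty": 0,"tz": 0,"spin": 0},
  {"tx": 0,"ty": 0,"tz": 0,"spin": 0},
  {"tx": 0,"ty": 0,"tz": 0,"spin": 0},
  {"tx": 0,"ty": 0,"tz": 0,"spin": 0},
  {"tx": 0,"ty": 0,"tz": 0,"spin": 0},
  {"tx": 0,"ty": 0,"tz": 0,"spin": 0},
], gripper=0, force=60)

```text
t: 8.6
ee_pos: [0.4623, -0.0114, 0.0837]
eef_rot: [0.001, -0.001, 1.0, 0.0]
wrist_force: [-1.2, -0.5, 15.4]
finger_gap: 0.343
```

Call:
move_arm([
  {"tx": 0,"ty": 0,"tz": -0.005,"spin": 0},
  {"tx": 0,"ty": 0,"tz": -0.015,"spin": 0},
  {"tx": 0,"ty": 0,"tz": -0.025,"spin": 0},
  {"tx": 0,"ty": 0,"tz": -0.025,"spin": 0},
])

```text
t: 9.0
ee_pos: [0.4623, -0.0115, 0.1094]
eef_rot: [0.001, -0.001, 1.0, -0.0]
wrist_force: [0.6, -0.0, -0.9]
finger_gap: 0.344
```

```bash
python3 - <<'E'
from h import *
s=r.read_state()
a=r.grab_frame("wrist")[:,:,::-1];b=r.grab_frame("side")[:,:,::-1]
im=np.zeros((400,800,3),np.uint8);im[:,:400]=cv2.resize(a[120:420,160:460],(400,400));im[:,400:]=cv2.resize(b[180:280,270:370],(400,400),interpolation=2)
cv2.imwrite("pics/g2.png",im);print(s["t"],s["wrist_force"],s["torque"],s["finger_gap"],s["ee_pos"])
E
```

```text
9.0 [ 0.60937992 -0.03418462 -0.8725936 ] [-0.03418862 -0.01792803 -0.01891073] 0.34403572593086956 [ 0.46234893 -0.01147646  0.10942997]
```

View pics/g2.png

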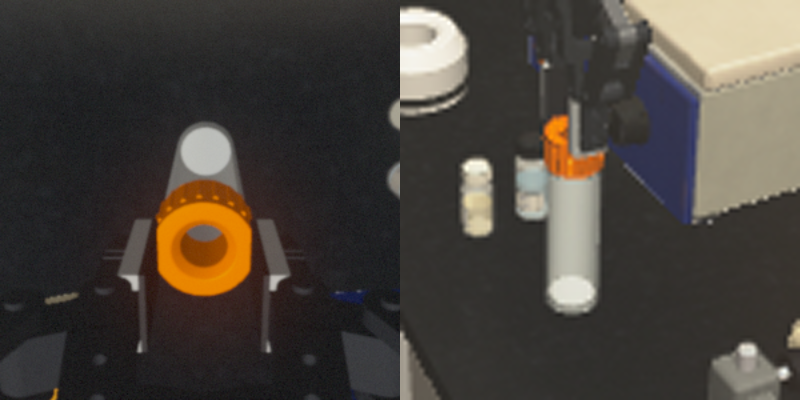

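The lift worked: the vial moved up with the fingers, opening reading 0.344, weight −0.9 N. I'll carry it to the holder.

Call:
move_arm([
  {"tx": 0,"ty": 0,"tz": -0.03,"spin": 0},
  {"tx": 0,"ty": 0,"tz": -0.06,"spin": 0},
  {"tx": 0,"ty": 0.03,"tz": -0.08,"spin": 0},
  {"tx": 0,"ty": 0.07,"tz": -0.08,"spin": 0},
  {"tx": -0.001,"ty": 0.11,"tz": -0.08,"spin": 0},
  {"tx": -0.001,"ty": 0.15,"tz": -0.08,"spin": 0},
  {"tx": -0.002,"ty": 0.19,"tz": -0.08,"spin": 0},
  {"tx": -0.002,"ty": 0.23,"tz": -0.08,"spin": 0},
  {"tx": -0.002,"ty": 0.265,"tz": -0.08,"spin": 0},
  {"tx": -0.002,"ty": 0.285,"tz": -0.07,"spin": 0},
  {"tx": -0.002,"ty": 0.2975,"tz": -0.05,"spin": 0},
  {"tx": -0.002,"ty": 0.2975,"tz": -0.05,"spin": 0},
  {"tx": -0.002,"ty": 0.2975,"tz": -0.05,"spin": 0},
  {"tx": -0.002,"ty": 0.2975,"tz": -0.05,"spin": 0},
  {"tx": -0.002,"ty": 0.2975,"tz": -0.05,"spin": 0},
])

```text
t: 10.6
ee_pos: [0.4638, 0.2854, 0.1588]
eef_rot: [0.0, -0.0, 1.0, 0.0]
wrist_force: [0.5, -0.4, -0.8]
finger_gap: 0.338
```

```bash
python3 - <<'E'
from h import *
s=r.read_state();C=cam("wrist",s);f=r.grab_frame("wrist")[:,:,::-1].copy();cv2.imwrite("pics/w6.png",f)
b=r.grab_frame("side")[:,:,::-1].copy();cv2.imwrite("pics/s6.png",b);t=r.grab_frame("top")[:,:,::-1].copy();cv2.imwrite("pics/t6.png",t)
print(s["t"],s["ee_pos"],s["eef_rot"],s["wrist_force"],s["finger_gap"])
zb=s["ee_pos"][2]-.0837;e=s["ee_pos"]
print("zb",zb,"holder",fitcircle(f,C,(.4635,.2865,.046),.039,-1,.008),"mouth",fitcircle(f[:,:,2],C,(e[0],e[1],zb+.118),.0075,1,.004),"rim",fitcircle(f[:,:,2],C,(e[0],e[1],zb+.118),.0165,-1,.004))
S=cam("side");u,v=pix(S,(.4635,.2845,.06)).astype(int);u2,v2=pix(C,(.4635,.2845,.06)).astype(int)
im=np.zeros((400,800,3),np.uint8);im[:,:400]=cv2.resize(f[v2-120:v2+180,u2-150:u2+150],(400,400));im[:,400:]=cv2.resize(b[v-50:v+50,u-50:u+50],(400,400),interpolation=2)
cv2.imwrite("pics/h2.png",im);print(u,v,u2,v2)
E
```

```text
10.6 [0.46381609 0.28543397 0.1587633 ] [ 4.34902418e-04 -1.78295997e-04  9.99999880e-01  1.39998579e-04] [ 0.5204551  -0.39331757 -0.79971614] 0.3381694997289108
zb 0.07506330030374006 holder [ 0.4635  0.2885 39.2106] mouth [ 0.4623  0.2854 60.    ] rim [ 0.4643  0.2854 56.6683]
271 183 311 226
```

View pics/h2.png

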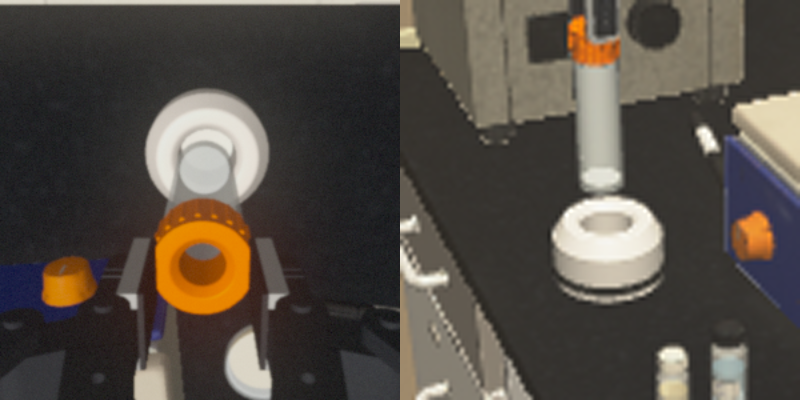

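The vial hangs upright above the well, about 1.5–2 mm short in y: vial bottom at crop (205,167), well at (207,155). I'll shift it and lower it.

Call:
move_arm([
  {"tx": 0,"ty": 0.002,"tz": 0,"spin": 0},
  {"tx": 0,"ty": 0.002,"tz": 0.012,"spin": 0},
  {"tx": 0,"ty": 0.002,"tz": 0.024,"spin": 0},
  {"tx": 0,"ty": 0.002,"tz": 0.034,"spin": 0},
  {"tx": 0,"ty": 0.002,"tz": 0.042,"spin": 0},
  {"tx": 0,"ty": 0.002,"tz": 0.05,"spin": 0},
  {"tx": 0,"ty": 0.002,"tz": 0.05,"spin": 0},
])

```text
t: 11.45
ee_pos: [0.463, 0.2879, 0.1071]
eef_rot: [-0.001, -0.001, 1.0, -0.0]
wrist_force: [0.2, 0.3, -1.3]
finger_gap: 0.341
```

Call:
move_arm([
  {"tx": 0,"ty": 0,"tz": 0.005,"spin": 0},
  {"tx": 0,"ty": 0,"tz": 0.01,"spin": 0},
  {"tx": 0,"ty": 0,"tz": 0.014,"spin": 0},
  {"tx": 0,"ty": 0,"tz": 0.016,"spin": 0},
  {"tx": 0,"ty": 0,"tz": 0.016,"spin": 0},
])

```text
t: 11.95
ee_pos: [0.4637, 0.2882, 0.0921]
eef_rot: [0.0, -0.001, 1.0, 0.0]
wrist_force: [1.2, -0.8, 1.1]
finger_gap: 0.338
```

Call:
move_arm([
  {"tx": 0,"ty": 0,"tz": 0.0015,"spin": 0},
  {"tx": 0,"ty": 0,"tz": 0.0015,"spin": 0},
])

```text
t: 12.15
ee_pos: [0.4647, 0.2886, 0.0917]
eef_rot: [0.002, -0.001, 1.0, 0.001]
wrist_force: [2.5, -0.7, 21.6]
finger_gap: 0.341
```

Call:
move_arm([
  {"tx": 0,"ty": 0,"tz": 0,"spin": 0},
  {"tx": 0,"ty": 0,"tz": 0,"spin": 0},
  {"tx": 0,"ty": 0,"tz": 0,"spin": 0},
  {"tx": 0,"ty": 0,"tz": 0,"spin": 0},
  {"tx": 0,"ty": 0,"tz": 0,"spin": 0},
  {"tx": 0,"ty": 0,"tz": -0.02,"spin": 0},
  {"tx": 0,"ty": 0,"tz": -0.05,"spin": 0},
  {"tx": 0,"ty": 0,"tz": -0.08,"spin": 0},
  {"tx": 0,"ty": 0,"tz": -0.11,"spin": 0},
  {"tx": 0,"ty": 0,"tz": -0.11,"spin": 0},
  {"tx": 0,"ty": 0,"tz": -0.11,"spin": 0},
  {"tx": 0,"ty": 0,"tz": -0.11,"spin": 0},
], gripper=0.085)

```text
t: 13.35
ee_pos: [0.463, 0.2879, 0.1996]
eef_rot: [-0.001, -0.001, 1.0, -0.0]
wrist_force: [-0.1, -0.4, 0.8]
finger_gap: 0.995
```

```bash
python3 - <<'E'
from h import *
s=r.read_state();C=cam("wrist",s);f=r.grab_frame("wrist")[:,:,::-1].copy();cv2.imwrite("pics/w7.png",f)
b=r.grab_frame("side")[:,:,::-1].copy();cv2.imwrite("pics/s7.png",b)
t=r.grab_frame("top")[:,:,::-1].copy();T=cam("top");S=cam("side")
print(s["t"],s["ee_pos"],s["eef_rot"],s["wrist_force"],s["finger_gap"])
for z in(.126,.130):print(z,"rim",fitcircle(f[:,:,2],C,(.463,.287,z),.0165,-1,.006),"mouth",fitcircle(f[:,:,2],C,(.463,.287,z),.0075,1,.006),"sideRim",fitcircle(b[:,:,2],S,(.463,.287,z),.0165,-1,.008))
print("holder",fitcircle(f,C,(.463,.287,.046),.039,-1,.006))
u,v=pix(S,(.4635,.2845,.08)).astype(int);u2,v2=pix(C,(.4635,.2845,.126)).astype(int)
im=np.zeros((400,800,3),np.uint8);im[:,:400]=cv2.resize(f[v2-150:v2+150,u2-150:u2+150],(400,400));im[:,400:]=cv2.resize(b[v-50:v+50,u-50:u+50],(400,400),interpolation=2)
cv2.imwrite("pics/h3.png",im)
E
```

```text
13.35 [0.46301521 0.28786983 0.19960336] [-5.79815590e-04 -7.25427684e-04  9.99999481e-01 -4.19900762e-04] [-0.10284581 -0.37144893  0.80987031] 0.994732353371255
0.126 rim [ 0.466   0.289  51.0177] mouth [ 0.464   0.289  57.0313] sideRim [ 0.4635  0.2865 27.0184]
0.13 rim [ 0.465   0.289  50.7779] mouth [ 0.463   0.289  57.3049] sideRim [ 0.461   0.2785 27.3796]
holder [ 0.4635  0.288  46.0541]
```

View pics/h3.png

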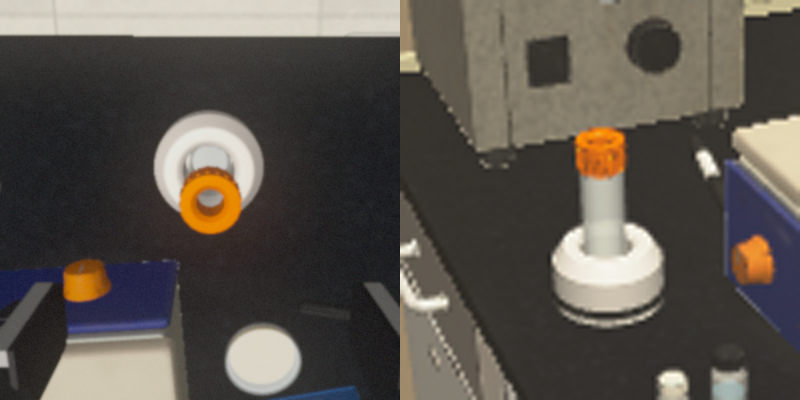

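The vial stands upright in the well and has been let go, with its mouth at about (0.464, 0.289). Next I'll go to the electrode with a narrower opening to clear the post.

Call:
move_arm([
  {"tx": 0,"ty": 0,"tz": -0.035,"spin": 0},
  {"tx": 0,"ty": -0.02,"tz": -0.07,"spin": 0},
  {"tx": 0,"ty": -0.06,"tz": -0.07,"spin": 0},
  {"tx": 0,"ty": -0.1,"tz": -0.07,"spin": 0},
  {"tx": 0,"ty": -0.14,"tz": -0.07,"spin": 0},
  {"tx": 0,"ty": -0.18,"tz": -0.07,"spin": 0},
  {"tx": 0,"ty": -0.22,"tz": -0.07,"spin": 0},
  {"tx": 0.002,"ty": -0.26,"tz": -0.07,"spin": 0},
  {"tx": 0.002,"ty": -0.3,"tz": -0.07,"spin": 0},
  {"tx": 0.004,"ty": -0.34,"tz": -0.07,"spin": 0},
  {"tx": 0.004,"ty": -0.38,"tz": -0.07,"spin": 0},
  {"tx": 0.006,"ty": -0.42,"tz": -0.07,"spin": 0},
  {"tx": 0.006,"ty": -0.46,"tz": -0.07,"spin": 0},
  {"tx": 0.008,"ty": -0.5,"tz": -0.07,"spin": 0},
  {"tx": 0.008,"ty": -0.54,"tz": -0.07,"spin": 0},
  {"tx": 0.008,"ty": -0.575,"tz": -0.07,"spin": 0},
  {"tx": 0.008,"ty": -0.591,"tz": -0.07,"spin": 0},
  {"tx": 0.008,"ty": -0.591,"tz": -0.07,"spin": 0},
  {"tx": 0.008,"ty": -0.591,"tz": -0.07,"spin": 0},
  {"tx": 0.008,"ty": -0.591,"tz": -0.07,"spin": 0},
], gripper=0.06)

```text
t: 15.5
ee_pos: [0.4564, -0.3018, 0.2705]
eef_rot: [-0.0, -0.001, 1.0, 0.0]
wrist_force: [-0.1, 0.6, -0.1]
finger_gap: 0.703
```

```bash
python3 - <<'E'
from h import *
s=r.read_state();C=cam("wrist",s);f=r.grab_frame("wrist")[:,:,::-1].copy();cv2.imwrite("pics/w8.png",f)
print(s["t"],s["ee_pos"],s["eef_rot"],s["finger_gap"],s["joint_positions"])
for n,z,q in(("plug top",.202,.006),("head top",.190,.009),("collar",.150,.013),("ring",.142,.017)):print(n,fitcircle(f,C,(.456,-.303,z),q,0,.008),pix(C,(.456,-.303,z)))
hs=cv2.cvtColor(f,cv2.COLOR_BGR2HSV);m=cv2.inRange(hs,(100,130,50),(125,255,255));m[:,:250]=0;m[:,380:]=0;m[300:]=0
n,l,st,ce=cv2.connectedComponentsWithStats(m);i=1+np.argmax(st[1:,4]);print(st[i],ce[i])
u,v=pix(C,(.456,-.303,.19)).astype(int)
t=r.grab_frame("top")[:,:,::-1]
cv2.imwrite("pics/e1.png",cv2.resize(f[max(v-120,0):v+120,u-160:u+160],(800,600),interpolation=2));print(u,v)
E
```

```text
15.5 [ 0.45644875 -0.30184745  0.2704833 ] [-3.93151441e-05 -1.36948916e-03  9.99999042e-01  1.96344665e-04] 0.7028551248762434 [ 0.57002027  0.59158146 -0.08322055  1.46767713  0.0521056   1.08475721
  2.05005883]
plug top [ 0.456  -0.3045 73.8929] [310.75010352 237.3100746 ]
head top [ 0.458  -0.3015 37.9325] [310.82875576 232.54110066]
collar [ 0.4655 -0.3025 29.094 ] [311.04746853 219.27974287]
ring [ 0.4655 -0.298  33.0094] [311.08468401 217.02323162]
[298 213  24  26 277] [309.22382671 222.97111913]
310 232
```

View pics/e1.png

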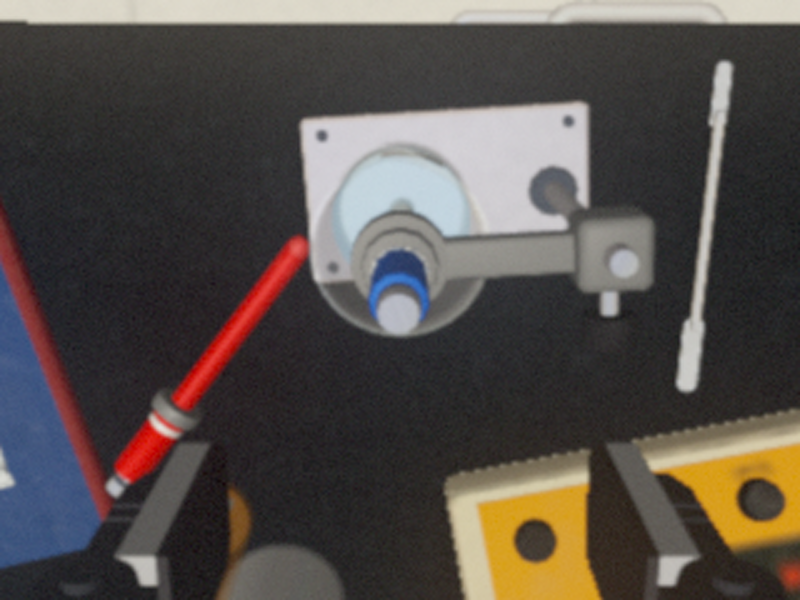

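The picture shows the electrode's plug top at (310,237) in the full image, with the boss well clear at its +y side. The red look-alike lies apart. I'll descend and grip.

Call:
move_arm([
  {"tx": 0,"ty": -0.002,"tz": 0,"spin": 0},
  {"tx": 0,"ty": -0.002,"tz": 0.03,"spin": 0},
  {"tx": 0,"ty": -0.002,"tz": 0.06,"spin": 0},
  {"tx": 0,"ty": -0.002,"tz": 0.085,"spin": 0},
  {"tx": 0,"ty": -0.002,"tz": 0.105,"spin": 0},
  {"tx": 0,"ty": -0.002,"tz": 0.114,"spin": 0},
  {"tx": 0,"ty": -0.002,"tz": 0.114,"spin": 0},
  {"tx": 0,"ty": -0.002,"tz": 0.114,"spin": 0},
])

```text
t: 16.4
ee_pos: [0.4566, -0.3051, 0.1574]
eef_rot: [0.0, -0.001, 1.0, -0.0]
wrist_force: [-0.4, 0.2, -0.2]
finger_gap: 0.704
```

Call:
move_arm([
  {"tx": 0,"ty": 0,"tz": 0,"spin": 0},
  {"tx": 0,"ty": 0,"tz": 0,"spin": 0},
  {"tx": 0,"ty": 0,"tz": 0,"spin": 0},
  {"tx": 0,"ty": 0,"tz": 0,"spin": 0},
  {"tx": 0,"ty": 0,"tz": 0,"spin": 0},
  {"tx": 0,"ty": 0,"tz": 0,"spin": 0},
  {"tx": 0,"ty": 0,"tz": 0,"spin": 0},
  {"tx": 0,"ty": 0,"tz": 0,"spin": 0},
], gripper=0, force=50)

```text
t: 17.2
ee_pos: [0.4565, -0.305, 0.1571]
eef_rot: [0.0, -0.001, 1.0, -0.0]
wrist_force: [-0.3, 1.6, 7.2]
finger_gap: 0.159
```

Call:
move_arm([
  {"tx": 0,"ty": 0,"tz": -0.005,"spin": 0},
  {"tx": 0,"ty": 0,"tz": -0.015,"spin": 0},
  {"tx": 0,"ty": 0,"tz": -0.03,"spin": 0},
  {"tx": 0,"ty": 0,"tz": -0.03,"spin": 0},
])

```text
t: 17.6
ee_pos: [0.4568, -0.3054, 0.1885]
eef_rot: [0.001, -0.001, 1.0, -0.001]
wrist_force: [-0.7, 0.4, -2.3]
finger_gap: 0.16
```

```bash
python3 - <<'E'
from h import *
s=r.read_state();C=cam("wrist",s);f=r.grab_frame("wrist")[:,:,::-1].copy();b=r.grab_frame("side")[:,:,::-1].copy();cv2.imwrite("pics/w9.png",f);cv2.imwrite("pics/s9.png",b)
hs=cv2.cvtColor(b,cv2.COLOR_BGR2HSV);m=cv2.inRange(hs,(100,130,60),(125,255,255))[255:310,360:400]
ys,xs=np.nonzero(m);print(s["t"],s["ee_pos"],s["wrist_force"],s["torque"],s["finger_gap"],xs.mean()+360,ys.mean()+255,ys.max()+255,len(xs))
S=cam("side");print(pix(S,(.456,-.304,.15)),pix(S,(.456,-.304,.18)))
im=np.zeros((400,800,3),np.uint8);im[:,:400]=cv2.resize(f[160:460,160:460],(400,400));im[:,400:]=cv2.resize(b[240:370,325:455],(400,400),interpolation=2)
cv2.imwrite("pics/e2.png",im)
E
```

```text
17.6 [ 0.45683442 -0.30539296  0.18854787] [-0.73142284  0.40344351 -2.2919565 ] [ 0.03434014  0.00439517 -0.03318541] 0.1604346106336691 380.53508771929825 274.99122807017545 284 114
[378.21872749 295.26342204] [379.90097375 282.03256583]
```

The electrode rose with the fingers: the blue head's lower edge went from row 298 to 284. I'll lift it clear and carry it to the holder.

Call:
move_arm([
  {"tx": 0,"ty": 0,"tz": -0.02,"spin": 0},
  {"tx": 0,"ty": 0,"tz": -0.04,"spin": 0},
  {"tx": 0,"ty": 0,"tz": -0.06,"spin": 0},
  {"tx": 0,"ty": 0,"tz": -0.08,"spin": 0},
  {"tx": 0,"ty": 0,"tz": -0.1,"spin": 0},
  {"tx": 0,"ty": 0,"tz": -0.12,"spin": 0},
  {"tx": 0,"ty": 0,"tz": -0.135,"spin": 0},
  {"tx": 0,"ty": 0,"tz": -0.135,"spin": 0},
  {"tx": 0,"ty": 0,"tz": -0.135,"spin": 0},
])

```text
t: 18.6
ee_pos: [0.456, -0.3048, 0.3206]
eef_rot: [-0.0, -0.001, 1.0, 0.0]
wrist_force: [-1.1, 0.4, -1.2]
finger_gap: 0.163
```

Call:
move_arm([
  {"tx": 0,"ty": 0.015,"tz": 0,"spin": 0},
  {"tx": 0,"ty": 0.045,"tz": 0,"spin": 0},
  {"tx": 0,"ty": 0.08,"tz": 0,"spin": 0},
  {"tx": 0,"ty": 0.115,"tz": 0,"spin": 0},
  {"tx": 0,"ty": 0.15,"tz": 0,"spin": 0},
  {"tx": 0,"ty": 0.185,"tz": 0,"spin": 0},
  {"tx": -0.002,"ty": 0.22,"tz": 0,"spin": 0},
  {"tx": -0.002,"ty": 0.255,"tz": 0,"spin": 0},
  {"tx": -0.004,"ty": 0.29,"tz": 0,"spin": 0},
  {"tx": -0.004,"ty": 0.325,"tz": 0,"spin": 0},
  {"tx": -0.006,"ty": 0.36,"tz": 0,"spin": 0},
  {"tx": -0.006,"ty": 0.395,"tz": 0,"spin": 0},
  {"tx": -0.008,"ty": 0.43,"tz": 0,"spin": 0},
  {"tx": -0.008,"ty": 0.465,"tz": 0,"spin": 0},
  {"tx": -0.009,"ty": 0.5,"tz": 0,"spin": 0},
  {"tx": -0.009,"ty": 0.53,"tz": 0,"spin": 0},
  {"tx": -0.009,"ty": 0.555,"tz": 0,"spin": 0},
  {"tx": -0.009,"ty": 0.575,"tz": 0,"spin": 0},
  {"tx": -0.009,"ty": 0.586,"tz": 0,"spin": 0},
  {"tx": -0.009,"ty": 0.593,"tz": 0,"spin": 0},
])

```text
t: 20.6
ee_pos: [0.4641, 0.2885, 0.3206]
eef_rot: [-0.001, -0.001, 1.0, -0.0]
wrist_force: [0.6, -0.2, -1.4]
finger_gap: 0.159
```

Call:
move_arm([
  {"tx": 0,"ty": 0,"tz": 0,"spin": 0},
  {"tx": 0,"ty": 0,"tz": 0,"spin": 0},
  {"tx": 0,"ty": 0,"tz": 0,"spin": 0},
  {"tx": 0,"ty": 0,"tz": 0.02,"spin": 0},
  {"tx": 0,"ty": 0,"tz": 0.03,"spin": 0},
  {"tx": 0,"ty": 0,"tz": 0.03,"spin": 0},
  {"tx": 0,"ty": 0,"tz": 0.03,"spin": 0},
])

```text
t: 21.3
ee_pos: [0.4645, 0.288, 0.292]
eef_rot: [0.0, -0.001, 1.0, 0.0]
wrist_force: [-0.5, -0.4, 0.6]
finger_gap: 0.16
```

```bash
python3 - <<'E'
from h import *
s=r.read_state();C=cam("wrist",s);f=r.grab_frame("wrist")[:,:,::-1].copy();b=r.grab_frame("side")[:,:,::-1].copy();t=r.grab_frame("top")[:,:,::-1].copy()
cv2.imwrite("pics/w10.png",f);cv2.imwrite("pics/s10.png",b);cv2.imwrite("pics/t10.png",t)
S=cam("side");e=s["ee_pos"];print(s["t"],e,s["eef_rot"],s["wrist_force"],s["finger_gap"])
tip=np.array([e[0]-.0005,e[1]+.0005,e[2]-.121])
print("mouth w",fitcircle(f[:,:,2],C,(.464,.289,.126),.0105,0,.006),fitcircle(f[:,:,2],C,(.464,.289,.126),.0165,-1,.006))
for n,c in(("w",C),("s",S)):print(n,"tip",pix(c,tip),"collar",pix(c,tip+[0,0,.106]),"mouth",pix(c,(.464,.289,.126)))
im=np.zeros((600,800,3),np.uint8)
u,v=pix(C,(.464,.289,.126)).astype(int);w=f[max(v-100,0):,u-100:u+100];k=min(600/w.shape[0],2);w=cv2.resize(w,None,fx=k,fy=k,interpolation=2);im[:w.shape[0],:w.shape[1]]=w
print("wcrop",u-100,max(v-100,0),k)
u,v=pix(S,tip).astype(int);q=b[max(v-85,0):v+65,u-50:u+50];im[:4*q.shape[0],400:800]=cv2.resize(q,None,fx=4,fy=4,interpolation=2);print("scrop",u-50,max(v-85,0))
cv2.imwrite("pics/f1.png",im)
E
```

```text
21.3 [0.46451745 0.28798155 0.29195106] [ 1.16145844e-04 -5.95915603e-04  9.99999816e-01  1.46478963e-05] [-0.53089899 -0.37127375  0.56321686] 0.16020797640555906
mouth w [ 0.47    0.2945 29.3634] [ 0.466   0.289  33.8253]
w tip [313.095975   219.02972253] collar [313.3067126  265.15995935] mouth [313.59157467 207.6716025 ]
s tip [269.73974644 145.74094765] collar [267.72400654 106.45648358] mouth [270.46410522 161.11087947]
wcrop 213 107 1.6085790884718498
scrop 219 60
```

View pics/f1.png

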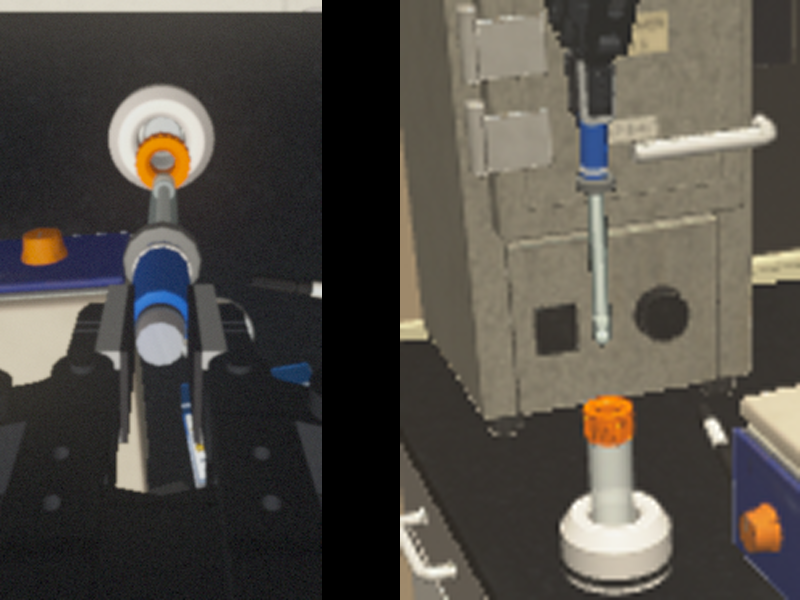

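The tip at side px (269.5,145.5) matches the model, and the mouth at (271,161) is within about 1 mm of the electrode's axis; the electrode is upright. That was picture 12, so I'll lower it step by step on forces.

Call:
move_arm([
  {"tx": 0,"ty": 0.0007,"tz": 0.01,"spin": 0},
  {"tx": 0,"ty": 0.0007,"tz": 0.02,"spin": 0},
  {"tx": 0,"ty": 0.0007,"tz": 0.03,"spin": 0},
  {"tx": 0,"ty": 0.0007,"tz": 0.038,"spin": 0},
  {"tx": 0,"ty": 0.0007,"tz": 0.044,"spin": 0},
  {"tx": 0,"ty": 0.0007,"tz": 0.05,"spin": 0},
  {"tx": 0,"ty": 0.0007,"tz": 0.056,"spin": 0},
  {"tx": 0,"ty": 0.0007,"tz": 0.056,"spin": 0},
])

```text
t: 22.25
ee_pos: [0.4642, 0.2886, 0.2348]
eef_rot: [-0.0, -0.001, 1.0, -0.0]
wrist_force: [-0.3, -0.8, -0.3]
finger_gap: 0.159
```

Call:
move_arm([
  {"tx": 0,"ty": 0,"tz": 0.006,"spin": 0},
  {"tx": 0,"ty": 0,"tz": 0.012,"spin": 0},
  {"tx": 0,"ty": 0,"tz": 0.018,"spin": 0},
  {"tx": 0,"ty": 0,"tz": 0.024,"spin": 0},
  {"tx": 0,"ty": 0,"tz": 0.024,"spin": 0},
])

```text
t: 22.75
ee_pos: [0.4641, 0.2886, 0.2107]
eef_rot: [-0.0, -0.001, 1.0, -0.0]
wrist_force: [-0.1, -0.3, -0.3]
finger_gap: 0.16
```

Call:
move_arm([
  {"tx": 0,"ty": 0,"tz": 0.008,"spin": 0},
  {"tx": 0,"ty": 0,"tz": 0.016,"spin": 0},
  {"tx": 0,"ty": 0,"tz": 0.024,"spin": 0},
  {"tx": 0,"ty": 0,"tz": 0.032,"spin": 0},
  {"tx": 0,"ty": 0,"tz": 0.04,"spin": 0},
  {"tx": 0,"ty": 0,"tz": 0.048,"spin": 0},
  {"tx": 0,"ty": 0,"tz": 0.056,"spin": 0},
  {"tx": 0,"ty": 0,"tz": 0.062,"spin": 0},
  {"tx": 0,"ty": 0,"tz": 0.065,"spin": 0},
  {"tx": 0,"ty": 0,"tz": 0.065,"spin": 0},
])

```text
t: 23.75
ee_pos: [0.4643, 0.2887, 0.1462]
eef_rot: [-0.0, -0.001, 1.0, -0.0]
wrist_force: [0.5, 0.0, -0.3]
finger_gap: 0.158
```

Call:
move_arm([
  {"tx": 0,"ty": 0,"tz": 0.001,"spin": 0},
  {"tx": 0,"ty": 0,"tz": 0.002,"spin": 0},
  {"tx": 0,"ty": 0,"tz": 0.003,"spin": 0},
  {"tx": 0,"ty": 0,"tz": 0.003,"spin": 0},
])

```text
t: 24.15
ee_pos: [0.4643, 0.2888, 0.1435]
eef_rot: [-0.0, -0.001, 1.0, -0.0]
wrist_force: [-0.2, 0.1, 0.2]
finger_gap: 0.162
```

Call:
move_arm([
  {"tx": 0,"ty": 0,"tz": 0.001,"spin": 0},
  {"tx": 0,"ty": 0,"tz": 0.0015,"spin": 0},
  {"tx": 0,"ty": 0,"tz": 0.0015,"spin": 0},
])

```text
t: 24.45
ee_pos: [0.4643, 0.2888, 0.1419]
eef_rot: [-0.0, -0.001, 1.0, -0.0]
wrist_force: [-0.3, 0.4, -1.2]
finger_gap: 0.161
```

Call:
move_arm([
  {"tx": 0,"ty": 0,"tz": 0.0005,"spin": 0},
  {"tx": 0,"ty": 0,"tz": 0.001,"spin": 0},
  {"tx": 0,"ty": 0,"tz": 0.001,"spin": 0},
])

```text
t: 24.75
ee_pos: [0.4645, 0.2889, 0.1411]
eef_rot: [0.0, -0.001, 1.0, 0.0]
wrist_force: [0.7, -0.2, 3.0]
finger_gap: 0.163
```

Contact starts at TCP z 0.141, as predicted. I'll press 0.7 mm more, then open and withdraw.

Call:
move_arm([
  {"tx": 0,"ty": 0,"tz": 0.0007,"spin": 0},
  {"tx": 0,"ty": 0,"tz": 0.0007,"spin": 0},
])

```text
t: 24.95
ee_pos: [0.4648, 0.2891, 0.1409]
eef_rot: [0.001, -0.001, 1.0, 0.0]
wrist_force: [0.0, -1.4, 12.3]
finger_gap: 0.163
```

Call:
move_arm([
  {"tx": 0,"ty": 0,"tz": 0,"spin": 0},
  {"tx": 0,"ty": 0,"tz": 0,"spin": 0},
  {"tx": 0,"ty": 0,"tz": 0,"spin": 0},
  {"tx": 0,"ty": 0,"tz": 0,"spin": 0},
  {"tx": 0,"ty": 0,"tz": 0,"spin": 0},
  {"tx": 0,"ty": 0,"tz": 0,"spin": 0},
  {"tx": 0,"ty": 0,"tz": -0.03,"spin": 0},
  {"tx": 0,"ty": 0,"tz": -0.06,"spin": 0},
  {"tx": 0,"ty": 0,"tz": -0.1,"spin": 0},
  {"tx": 0,"ty": 0,"tz": -0.14,"spin": 0},
  {"tx": 0,"ty": 0,"tz": -0.14,"spin": 0},
  {"tx": 0,"ty": 0,"tz": -0.14,"spin": 0},
  {"tx": 0,"ty": 0,"tz": -0.14,"spin": 0},
], gripper=0.07)

```text
t: 26.25
ee_pos: [0.4641, 0.2886, 0.2795]
eef_rot: [-0.001, -0.001, 1.0, -0.0]
wrist_force: [0.1, -0.3, -0.1]
finger_gap: 0.821
```

```bash
python3 - <<'E'
from h import *
s=r.read_state();C=cam("wrist",s);f=r.grab_frame("wrist")[:,:,::-1].copy();b=r.grab_frame("side")[:,:,::-1].copy();S=cam("side");b0=cv2.imread("pics/s10.png")
cv2.imwrite("pics/w11.png",f);cv2.imwrite("pics/s11.png",b)
print(s["t"],s["ee_pos"],s["wrist_force"],s["finger_gap"])
print("plugtop",fitcircle(f,C,(.464,.289,.186),.006,0,.006),"headtop",fitcircle(f,C,(.464,.289,.174),.009,0,.006))
def bl(im,lo,hi,u0,u1,v0,v1):
    m=cv2.inRange(cv2.cvtColor(im,cv2.COLOR_BGR2HSV),lo,hi)[v0:v1,u0:u1];ys,xs=np.nonzero(m);return np.round([xs.mean()+u0,ys.mean()+v0,ys.min()+v0,ys.max()+v0,len(xs)],1)
blue=((100,130,60),(125,255,255));org=((5,150,120),(20,255,255))
print("s blue",bl(b,*blue,255,285,110,175),"pred head mid,bot,top",pix(S,(.464,.289,.154)),pix(S,(.464,.289,.134)),pix(S,(.464,.289,.174)))
print("s orange now/before",bl(b,*org,255,290,140,190),bl(b0,*org,255,290,140,190),"pred rim",pix(S,(.464,.289,.126)))
print("w blue",bl(f,*blue,280,350,180,270),"pred head top,bot,plug",pix(C,(.464,.289,.174)),pix(C,(.464,.289,.134)),pix(C,(.464,.289,.186)))
# beaker region unchanged?
b1=cv2.imread("pics/side0.png");print("beaker diff",cv2.absdiff(b,b1)[320:365,350:400].mean())
E
```

```text
26.25 [0.46406756 0.2885622  0.27949079] [ 0.13758686 -0.34451122 -0.08380977] 0.8205172424655106
plugtop [ 0.464   0.2895 82.3366] headtop [ 0.464   0.2895 48.9485]
s blue [269.5 150.9 145.  159.   70. ] pred head mid,bot,top [269.97361441 151.56887873] [270.32531819 158.41091874] [269.61498472 144.59210229]
s orange now/before [270.7 166.  160.  171.  102. ] [270.6 164.7 159.  171.  136. ] pred rim [270.46410522 161.11087947]
w blue [311.1 219.2 207.  268.  196. ] pred head top,bot,plug [313.16292066 224.440759  ] [313.14799891 213.1655447 ] [313.16820899 228.43673815]
beaker diff 2.247851851851852
```

The checks agree, so I'm handing in.

```bash
python3 -c "
from workcell import r
print(r.close_job(), r.read_state()['t'])"
```

```text
the job is handed in; nothing more can be done
the job is handed in; nothing more can be done
```

The vial is standing in the holder's well and the electrode is in it, collar on the rim. I handed the job in after about 26 s on the robot's clock; it gave no verdict.

**What I did:**
- **Vial:** My first grip slid onto the top of the orange collar and nothing lifted. I went back, gripped 5 mm lower, and seated and released the vial in the well.
- **Electrode:** I lifted it from the stand upright and lowered it into the mouth under force checks until the collar touched, then opened the gripper and withdrew.

**Last checks:**
- **Vial seat:** Contact came at about 8 mm underside height, as expected for a fully seated vial.
- **Collar on rim:** Contact came at tool height 0.141 m, exactly as predicted. The blue head's rows in the side view (145–159) match the predicted 144.6–158.4, but one pixel there is about 3 mm, so the contact force is the stronger evidence.
- **Electrode upright:** The wrist camera puts the plug top at (0.464, 0.2895) m, within 1 mm of the mouth's axis.
- **Beaker:** The side view around it is unchanged since the start.
- **Disagreements:** The cameras differed by 1–3 mm on the holder's centre, which is within the clearance. The wrist view's blue patch sat about 2 pixels to the side of the prediction, probably because other blue objects are in that window.

I judged the final state from these numbers alone, because all 12 picture views were used.

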